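# Tip the spare cells out of a clamped cup into the sunken well of a radio case

### The arm

A 7-joint arm with a two-finger parallel gripper is mounted at the origin on the work surface. World frame = base frame: x ahead of the robot, y to its left, z up, the work surface at z = 0. Lengths are in m, angles in rad, forces in N, time in s.
With the tool pointing down it reaches from about 0.425 to 0.875 m from the base axis. Payload 4.7 kg.
Tool frame: the origin (TCP) lies at the very end of the fingers, on their centre line; the grasp point (between the pads) lies behind it (arm.pinch_z is the z of the grasp point in the tool frame, in m); z points along the fingers, y is the line along which they close (so a half turn about z gives the same grasp; the last joint's range is limited). The gripper opens to 87 mm and grips with 3 to 60 N. Pads are 19 mm wide; open, the fingers measure 117 mm over their backs; the gripper's body (75 mm by 190 mm) begins 51 mm behind the grasp point.
Start: joints at [-1.24, 0.321, -0.07, 1.45, 0.023, 1.371, -0.057], TCP at [0.203, 0.618, 0.199] pointing down, gripper open.
Joint ranges: [-2.86, 2.86], [-0.3, 2.09], [-1.38, 1.24], [0.06, 2.45], [-1.56, 4.7], [0.09, 2.05], [-2.69, 2.69]. Speed limits (rad/s): [2.57, 2.57, 3.14, 3.14, 3.14, 3.14, 3.14].

### API

Orientations are given as [roll, pitch, yaw] about the fixed x, y, z axes, in that order (R = Rz(yaw) Ry(pitch) Rx(roll)).
In Python, from rig import sense, viewer, job, arm gives the robot as it stands.
- The arm moves only by the tool servo_tool, never from a script. Its argument "rows" is a list of rows, each a list of 4 numbers: the shift along the tool's x, y, z in units of 30 cm (1.0 is 30 cm), then the turn about the tool's z in units of 30 degrees (1.0 is 30 degrees). In form: [[x, y, z, yaw], ...]. A call has 1 to 5 rows; each row is the pose to reach, as a shift and turn from the pose commanded when the call began, along the tool's axes at that moment; what a row does not reach only later rows make up. A row lasts 1/10 s, in which the tool goes at most 50 mm and 8.59 degrees, less where a joint would pass 70% of its speed; a pose out of reach is approached as far as the arm can. A call with a number of a shift or a turn outside -1 to 1 is refused whole. A call with a gripper value outside its range is refused whole. "gripper" is the opening, from -1 (shut) to 1 (fully open), set as the call begins (left out, the last holds). The fingers move at their own pace and stop on an object; "force" is the grip in N (left out, the last holds). Time passes only in rows, so rows that repeat a pose let the fingers close. It gives the time, the measured TCP pose, the force, the opening and the grip force at its end, in the units of the state.
- sense(): the state, without advancing time (a new reading comes with each control period).
- viewer.read_camera(name): name is "scene" or "top"; returns a dict with "img" (480x640x3 uint8, red, green, blue), "range_z" (480x640 float32, m along the optical axis (not along the pixel's ray), 0 where there is no reading), "fx", "fy", "cx", "cy" (pixels), "view" (4x4, takes a point from world to camera coordinates). Camera axes: x right, y up, looking along -z (the intrinsics and any distortion apply to the point x, -y, -z); pixel columns grow to the right and rows downward; lengths in m; the calibration is good to about 2 mm. A picture is of the moment at which its call begins.
- job.finish_job(): hands the job in; it is judged then, once.
The state is a dict: "time": time; "joint_positions": joint angles; "joint_velocities": joint speeds; "joint_efforts": joint torques, N m; "tool_pos": TCP position; "tool_rot": TCP orientation; "contact_force": force on the tool from outside, world axes, zero at the start; "moment": the same for the moment, N m; "opening": finger opening in m; "grasp_force": force on a finger pad.
Only numpy, scipy, OpenCV 4.12 (cv2) and the standard library are available. Lean on these libraries where they do the work, as an engineer would, in place of code of your own. Each camera call takes 0.05 s, during which the arm holds its last target. There are 200 camera calls.

### The job

At this field radio table, slide the cradle's jaw all the way open by its orange paddle and lift out the leaning white cup with the three spare cells in it. Angle the cup over the raised walls of the radio case, bring its mouth down close above the rim over the yellow-floored well before you tip it past level, and tip all three cells into the well. Then put the empty cup back in its cradle, foot on the ledge as it was, leave the jaw open, let go, and do not disturb the handheld radio, the flask or the red tin.

Things in the scene. Friction and masses are not known exactly. Their poses are not given: they have to be found in the camera images.
- cradle: Fixed tilted cup holder, grey, on a dark plate 12 mm thick (local x -70 to +100, y -185 to +65 mm). Origin on the table top, z up. The cup leans in it 40 degrees from vertical towards the cradle's +x, lower flank on two rubber rods on a spine 44 mm wide (fingers pass beside it), foot on a ledge square to the axis; up to 40 mm from the foot it lies between a fixed cheek (+y) and the jaw (-y).
- cradle_seat (a point): Point of the cradle where the centre of the cup's foot (cup) belongs: 55 mm above the table, at cradle local (-20, 0, 55) mm. Axes as the cradle's.
- cradle_mouth (a point): Point of the cradle where the centre of the cup's mouth (cup_mouth) is when the cup is seated, 105 mm from cradle_seat along the leaning axis, at cradle local (47, 0, 135) mm. Axes as the cradle's.
- jaw (a joint): Opening of the sliding steel jaw, m: 0 shut (its lip lies over the cup near the foot), 0.050 fully open at its stop. It slides level along the cradle's -y, resists with about 4 N of friction and stays where it is left. Starts at 0 to 0.006.
- jaw_grip (a point): Centre of the top of the jaw's upright orange paddle, which moves with the jaw. The paddle is 16 mm thick along the cradle's x, 26 mm wide along its y; its top is 120 mm above the table and it is free down to 45 mm above the table. With the jaw shut it stands at cradle local (-3, -98) mm. Axes as the cradle's.
- cup: Loose straight white enamelled steel cup, outer diameter 60 mm, 105 mm tall, wall 3 mm, bottom 4 mm, about 0.12 to 0.24 kg. Origin: centre of the foot's underside; z runs along its axis to the mouth. In the cradle the stretch from about 45 mm to 105 mm above the foot is free to grip across its diameter.
- cup_mouth (a point): Centre of the cup's mouth, 105 mm from the foot on the axis. Axes as the cup's.
- case: Fixed open black radio case, outer 190 mm (local x) x 220 mm (local y) x 90 mm high, walls 6 mm. Grey foam fills it to 65 mm above the table, except for a well in the middle: 110 mm (x) x 140 mm (y), with a yellow floor 10 mm above the table. So the outer walls stand 25 mm above the foam. Origin: centre of the underside, on the table; z up.
- well_rim (a point): Point above the centre of the well at the height of the case's outer rim, 90 mm above the table. Axes as the case's.
- well_floor (a point): Centre of the well's yellow floor, 10 mm above the table. Axes as the case's.
- handheld: Bystander: loose black handheld radio lying down, body 100 x 58 x 32 mm with a 100 mm rubber aerial towards its +x. Origin: centre of the body's underside. Leave alone.
- thermos: Bystander: loose green flask with steel cap, diameter 68 mm, 200 mm tall, standing. Origin: centre of its underside. Leave alone.
- tin: Bystander: loose red tin with a white lid, diameter 72 mm, 75 mm tall. Origin: centre of its underside. Leave alone.
- cell0: One of three loose lithium cells (green wrapped cylinder, 18.5 mm diameter, 65 mm long, 47 g, slippery: friction about 0.25 to 0.36 on anything). All start in the cup, lying along it. z is the cell's length. Origin: centre of one end face.
- cell0_mid (a point): Middle of cell0: half way along its length.
- cell1: One of three loose lithium cells (green wrapped cylinder, 18.5 mm diameter, 65 mm long, 47 g, slippery: friction about 0.25 to 0.36 on anything). All start in the cup, lying along it. z is the cell's length. Origin: centre of one end face.
- cell1_mid (a point): Middle of cell1: half way along its length.
- cell2: One of three loose lithium cells (green wrapped cylinder, 18.5 mm diameter, 65 mm long, 47 g, slippery: friction about 0.25 to 0.36 on anything). All start in the cup, lying along it. z is the cell's length. Origin: centre of one end face.
- cell2_mid (a point): Middle of cell2: half way along its length.
Things that resemble listed ones, but are neither listed nor needed, are in the scene too. Leave any blue or green look-alike of the cup alone.

How it is judged:
By the outcome, as a careful person would: the job done as asked, in the order asked, and still so for the second after the job is handed in, with the robot touching nothing.
It also fails if it takes over 61 s, if anything falls off the work surface, if the arm or the gripper's body presses on something with over 40 N, if the wrist force passes 120 N, or if a joint passes its speed limit or range.

## Working session

There is one attempt and no reset: what is moved stays moved. The work goes in short steps, Python scripts to look and compute and a tool call to move; the robot and the scene stay as the last step left them, time stands still between calls to the robot, and variables do not carry over. Pictures are saved under pics/ and viewed, at most 10 in all, crops included, and the job is handed in when it is done.

Besides the shell and the picture viewer there is one more tool, called after "Request:" as name(argument=value, ...) on one line, values as JSON. servo_tool: Moves the arm, as the interface text tells. Its arguments: {"type":"object","properties":{"rows":{"type":"array"},"gripper":{"type":"number"},"force":{"type":"number"}},"required":["rows"]}

```bash
ls; mkdir -p pics; cat > h.py <<'E'
import numpy as np, cv2
from rig import sense, viewer, job, arm
def cap(n):
    c=viewer.read_camera(n); return c
def pt(c,u,v,w=2):
    z=c["range_z"][v-w:v+w+1,u-w:u+w+1]; z=np.median(z[z>0])
    k=[(u-c["cx"])/c["fx"]*z, -(v-c["cy"])/c["fy"]*z, -z, 1]
    return (np.linalg.inv(c["view"])@k)[:3]
def save(c,f): cv2.imwrite(f,c["img"][...,::-1])
E
python3 - <<'E'
from h import *
import pickle
d={n:cap(n) for n in("scene","top")}
for n in d: save(d[n],f"pics/{n}0.png"); print({k:(v if k!='view' else v.round(3).tolist()) for k,v in d[n].items() if k not in("img","range_z")})
pickle.dump(d,open("d0.pkl","wb"))
s=sense();print(s); print([a for a in dir(arm) if a[0]!='_'],arm.pinch_z)
E
```

```text
pics
{'fx': 536.6045823985678, 'fy': 536.6045823985678, 'cx': 315.99024809298953, 'cy': 245.38432697000442, 'view': [[-0.333, 0.943, -0.003, 0.178], [-0.807, -0.283, 0.518, 0.323], [0.488, 0.175, 0.855, -1.445], [0.0, 0.0, 0.0, 1.0]]}
{'fx': 467.42015848926985, 'fy': 467.42015848926985, 'cx': 322.044560061231, 'cy': 228.75503341994775, 'view': [[-0.009, -1.0, -0.004, 0.019], [0.984, -0.01, 0.177, -0.494], [-0.177, -0.002, 0.984, -1.164], [0.0, 0.0, 0.0, 1.0]]}
{'time': 0.1, 'joint_positions': array([-1.23988921,  0.32177138, -0.0701032 ,  1.45153358,  0.02262879,
        1.37081135, -0.0568783 ]), 'joint_velocities': array([ 0.00124452, -0.00109217,  0.00025112, -0.0016112 , -0.00151047,
        0.00168995, -0.00230552]), 'joint_efforts': array([-1.02546051e-04, -4.92574453e+01, -4.05854238e-01, -3.13400674e+01,
       -6.42084936e-02,  3.95363127e-02,  8.40921052e-05]), 'tool_pos': array([0.2023789 , 0.61713101, 0.19796621]), 'tool_rot': array([-3.13986001e+00,  1.14935197e-04,  2.82485804e+00]), 'contact_force': array([ 1.00398745, -0.43513093,  0.45275325]), 'moment': array([ 0.00750862, -0.04014143,  0.0775906 ]), 'grasp_force': 0.0, 'opening': 0.08715810425756101}
['Unreachable', 'pinch_z'] -0.0187
```

View pics/scene0.png

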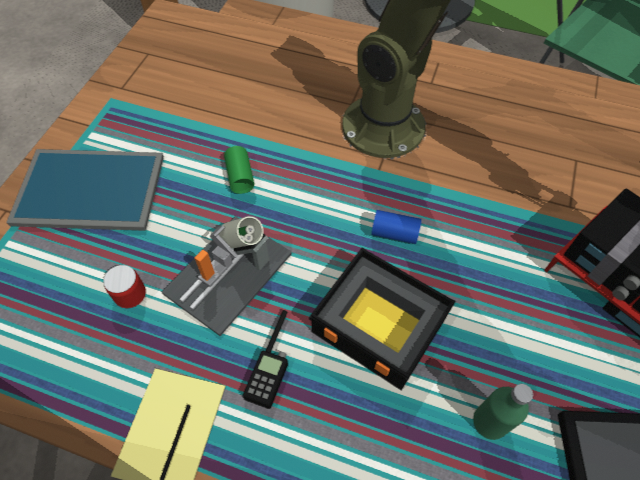

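View pics/top0.png

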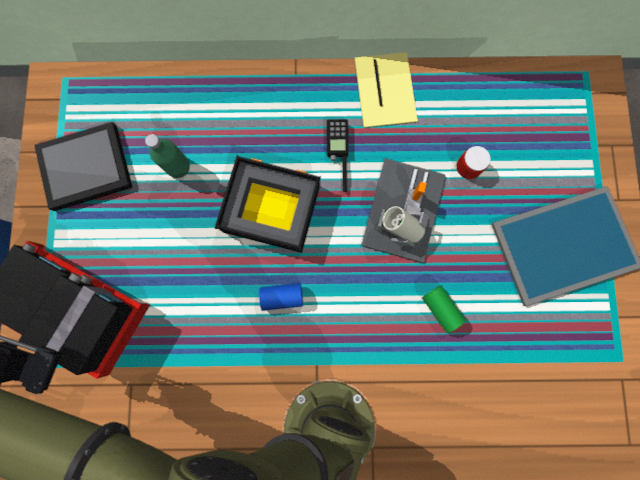

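The scene view shows the white cup with cells in the grey cradle at (243,233). The orange paddle is at (204,264), the case at (382,315), the handheld at (266,375), the flask at (502,410) and the tin at (125,286). The look-alike cups are green at (238,170) and blue at (397,226). Only the white one leans in the cradle, so it is the cup meant. I'll confirm with an enlarged crop of the cradle and case.

```bash
python3 - <<'E'
from h import *
import pickle
d=pickle.load(open("d0.pkl","rb"))
i=d["top"]["img"][140:272,210:450,::-1]; cv2.imwrite("pics/tc.png",cv2.resize(i,None,fx=3.3333,fy=3.3333,interpolation=2))
i=d["scene"]["img"][205:355,160:300,::-1]; cv2.imwrite("pics/sc.png",cv2.resize(i,None,fx=4,fy=4,interpolation=2))
E
```

```text
(no output)
```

View pics/tc.png

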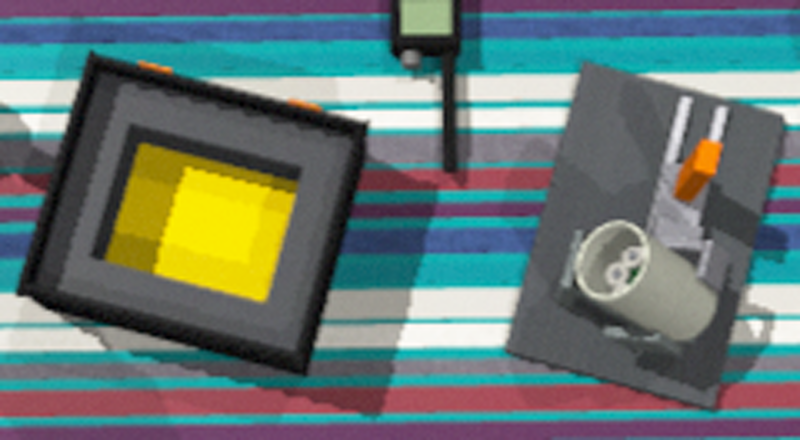

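View pics/sc.png

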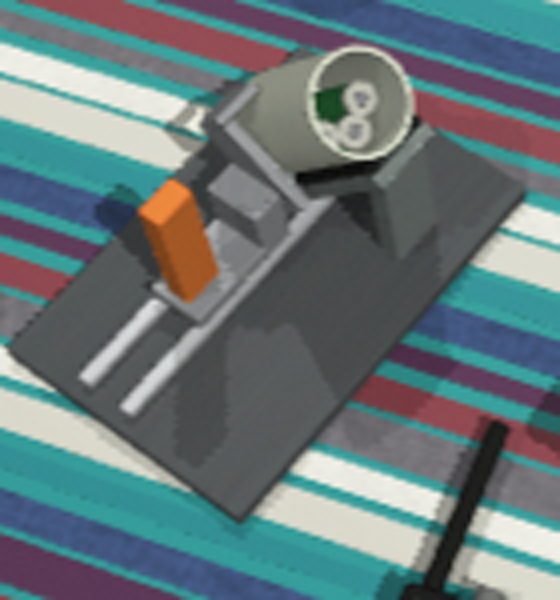

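The top crop shows the case rim corners at crop pixels (92,55), (368,125), (305,375) and (20,292). The plate corners are at (585,62), (785,115), (715,408) and (507,352). The white cup's mouth is at (612,260), leaning towards the case, and the paddle top is at (708,158). Three cells are inside, so this is the right cup.

```bash
cat >> h.py <<'E'
def ray(c,u,v,h):
    M=np.linalg.inv(c["view"]); d=M[:3,:3]@[(u-c["cx"])/c["fx"],-(v-c["cy"])/c["fy"],-1]; o=M[:3,3]
    return o+d*(h-o[2])/d[2]
def fit(L,W):
    L,W=np.array(L,float),np.array(W)[:,:2]; a=L-L.mean(0); b=W-W.mean(0)
    t=np.arctan2((a[:,0]*b[:,1]-a[:,1]*b[:,0]).sum(),(a*b).sum()); R=np.array([[np.cos(t),-np.sin(t)],[np.sin(t),np.cos(t)]])
    o=W.mean(0)-R@L.mean(0); return o,t,np.linalg.norm(W-(L@R.T+o),axis=1)
E
python3 - <<'E'
from h import *
import pickle
d=pickle.load(open("d0.pkl","rb")); T,S=d["top"],d["scene"]
f=lambda p:(210+p[0]/3.3333,140+p[1]/3.3333)
g=lambda p:(160+p[0]/4,205+p[1]/4)
P=[(.1,-.185),(-.07,-.185),(-.07,.065),(.1,.065)]
W=[ray(T,*f(p),.012) for p in[(585,62),(785,115),(715,408),(507,352)]]
o,t,r=fit(P,W);print("cradle",o,np.degrees(t),r)
W2=[ray(S,*g(p),.012) for p in[(240,520),(10,350),(525,187)]]
print("scene",fit([P[0],P[1],P[3]],W2))
R=np.array([[np.cos(t),-np.sin(t)],[np.sin(t),np.cos(t)]])
for n,l in dict(seat=(-.02,0),mouth=(.047,0),grip=(-.003,-.098)).items(): print(n,o+R@l)
print("mouth meas",ray(T,*f((612,260)),.135),"paddle",ray(T,*f((708,158)),.120), "paddle scene",ray(S,*g((170,200)),.12),"mouth scene",ray(S,*g((360,103)),.135))
C=[(.095,.11),(.095,-.11),(-.095,-.11),(-.095,.11)]
W=[ray(T,*f(p),.09) for p in[(92,55),(368,125),(305,375),(20,292)]]
o,t,r=fit(C,W);print("case",o,np.degrees(t),r)
for n,c,u,v in[("tin",S,123,273),("tin",T,476,160),("flask",S,521,393),("hh",S,266,378)]: print(n,pt(c,u,v))
E
```

```text
cradle [ 0.48822592 -0.20458776] 73.9121607482587 [0.00154573 0.00155442 0.00150778 0.00080894]
scene (array([ 0.49042356, -0.20026278]), np.float64(1.2880089303071585), array([0.00070329, 0.00255152, 0.00214032]))
seat [ 0.48268371 -0.22380452]
mouth [ 0.50125012 -0.15942838]
grip [ 0.58155671 -0.23462713]
mouth meas [ 0.50227553 -0.15795738  0.135     ] paddle [ 0.58126788 -0.23374548  0.12      ] paddle scene [ 0.58272202 -0.22937227  0.12      ] mouth scene [ 0.50451061 -0.15546173  0.135     ]
case [0.55305332 0.14676951] -15.447169177806023 [0.00194892 0.00290963 0.00530508 0.00088276]
tin [ 0.65625122 -0.38821458  0.07350269]
tin [ 0.66527316 -0.38559062  0.07432584]
flask [0.68331546 0.40517357 0.19947245]
hh [ 0.75384461 -0.02711871  0.03214412]
```

```bash
cat >> h.py <<'E'
from scipy.spatial.transform import Rotation as Ro
def go(tgt,yaw=None):
    "units for servo_tool to bring TCP to tgt (world) and yaw (deg)"
    s=sense(); R=Ro.from_euler("xyz",s["tool_rot"]); d=R.inv().apply(np.array(tgt)-s["tool_pos"])/.3
    y=0 if yaw is None else ((np.degrees(s["tool_rot"][2])-yaw+180)%360-180)/30
    print("t",round(s["time"],2),"pos",s["tool_pos"].round(4),"rot",np.degrees(s["tool_rot"]).round(2),"F",s["contact_force"].round(1),"op",round(s["opening"],4),"gf",round(s["grasp_force"],1)); print("go",d.round(3),"turn",round(y,3))
E
echo
```

Request:
servo_tool(rows=[[-0.6, -0.5, 0, -0.07], [-0.6, -0.5, 0, -0.07], [-0.6, -0.5, 0, -0.07], [-0.6, -0.5, 0, -0.07], [-0.6, -0.5, 0, -0.07]], gripper=0.2)

```text
time: 0.6
tool_pos: [0.329, 0.4153, 0.1986]
tool_rot: [-3.14, 0.001, 2.858]
contact_force: [0.3, -0.3, 0.3]
opening: 0.0563
grasp_force: 0.0
```

Request:
servo_tool(rows=[[-0.3, -0.75, 0, 0], [-0.3, -0.75, 0, 0], [-0.3, -0.75, 0, 0], [-0.3, -0.75, 0, 0], [-0.3, -0.75, 0, 0]])

```text
time: 1.1
tool_pos: [0.3509, 0.1751, 0.1986]
tool_rot: [-3.142, -0.0, 2.86]
contact_force: [0.1, 0.6, 0.3]
opening: 0.0519
grasp_force: 0.0
```

```bash
python3 -c "
from h import *
go((.582,-.233,.18),163.9)"
```

```text
t 1.1 pos [0.3509 0.1751 0.1986] rot [-1.8000e+02 -2.0000e-02  1.6388e+02] F [0.1 0.6 0.3] op 0.0519 gf 0.0
go [-1.118 -1.093  0.062] turn -0.001
```

Request:
servo_tool(rows=[[-0.6, -0.55, 0, 0], [-0.6, -0.55, 0, 0], [-0.6, -0.55, 0, 0], [-0.6, -0.55, 0, 0], [-0.6, -0.55, 0, 0]])

```text
time: 1.6
tool_pos: [0.4791, -0.0329, 0.199]
tool_rot: [3.141, 0.001, 2.86]
contact_force: [0.1, 0.4, 0.2]
opening: 0.0522
grasp_force: 0.0
```

Request:
servo_tool(rows=[[-0.5, -0.54, 0, 0], [-0.5, -0.54, 0, 0], [-0.5, -0.54, 0, 0], [-0.5, -0.54, 0, 0], [-0.5, -0.54, 0, 0]])

```text
time: 2.1
tool_pos: [0.5779, -0.2327, 0.1982]
tool_rot: [-3.138, -0.0, 2.857]
contact_force: [-1.1, -0.3, 0.5]
opening: 0.0524
grasp_force: 0.0
```

```bash
python3 -c "
from h import *
go((.582,-.233,.088),163.9)
c=cap('top'); save(c,'pics/t1.png')
"
```

```text
t 2.1 pos [ 0.5779 -0.2327  0.1982] rot [-1.7977e+02 -1.0000e-02  1.6370e+02] F [-1.1 -0.3  0.5] op 0.0524 gf 0.0
go [-0.013  0.004  0.367] turn -0.007
```

Request:
servo_tool(rows=[[-0.012, 0.003, 0.12, 0], [-0.012, 0.003, 0.24, 0], [-0.012, 0.003, 0.365, 0], [-0.012, 0.003, 0.365, 0], [-0.012, 0.003, 0.365, 0]])

```text
time: 2.65
tool_pos: [0.5813, -0.2274, 0.0896]
tool_rot: [-3.141, -0.001, 2.862]
contact_force: [0.2, 0.0, 0.9]
opening: 0.0522
grasp_force: 0.0
```

Request:
servo_tool(rows=[[0, 0, 0, 0], [0, 0, 0, 0], [0, 0, 0, 0], [0, 0, 0, 0], [0, 0, 0, 0]], gripper=-1, force=35)

```text
time: 3.15
tool_pos: [0.581, -0.2319, 0.0905]
tool_rot: [-3.136, 0.002, 2.86]
contact_force: [-1.3, -10.9, 0.1]
opening: 0.0202
grasp_force: 5.3
```

Request:
servo_tool(rows=[[0, -0.012, 0, 0], [0, -0.012, 0, 0], [0, -0.012, 0, 0]])

```text
time: 3.45
tool_pos: [0.5804, -0.2339, 0.0905]
tool_rot: [-3.139, 0.002, 2.86]
contact_force: [-0.3, -6.4, 3.6]
opening: 0.0153
grasp_force: 35.0
```

Request:
servo_tool(rows=[[-0.04, -0.006, 0, 0], [-0.08, -0.006, 0, 0], [-0.12, -0.006, 0, 0], [-0.15, -0.006, 0, 0], [-0.17, -0.006, 0, 0]])

```text
time: 3.95
tool_pos: [0.6277, -0.2479, 0.0903]
tool_rot: [-3.141, -0.003, 2.861]
contact_force: [-16.9, 2.2, 14.1]
opening: 0.0155
grasp_force: 35.0
```

Request:
servo_tool(rows=[[-0.01, 0, 0, 0], [-0.01, 0, 0, 0], [-0.01, 0, 0, 0]])

```text
time: 4.25
tool_pos: [0.6275, -0.2478, 0.0903]
tool_rot: [3.141, -0.009, 2.86]
contact_force: [-12.7, 0.8, 12.7]
opening: 0.0151
grasp_force: 35.0
```

Request:
servo_tool(rows=[[0.012, 0, 0, 0], [0.012, 0, 0, 0], [0.012, 0, 0, 0]], gripper=0.2)

```text
time: 4.55
tool_pos: [0.629, -0.2453, 0.089]
tool_rot: [3.14, -0.0, 2.863]
contact_force: [0.2, 0.1, -0.2]
opening: 0.0321
grasp_force: 0.0
```

Request:
servo_tool(rows=[[0, 0, -0.13, 0], [0, 0, -0.26, 0], [0, 0, -0.4, 0], [0, 0, -0.4, 0]])

```text
time: 4.95
tool_pos: [0.6319, -0.248, 0.2161]
tool_rot: [-3.142, 0.011, 2.862]
contact_force: [-0.5, -0.4, 0.5]
opening: 0.0515
grasp_force: 0.0
```

```bash
python3 -c "
from h import *
go((.494,-.185,.215),73.9); print(sense()['joint_positions'].round(2))
c=cap('scene'); save(c,'pics/s1.png')
i=c['img'][170:350,120:360,::-1]; cv2.imwrite('pics/s1c.png',cv2.resize(i,None,fx=3,fy=3))
"
```

```text
t 4.95 pos [ 0.6319 -0.248   0.2161] rot [-180.      0.61  164.01] F [-0.5 -0.4  0.5] op 0.0515 gf 0.0
go [ 0.5    0.075 -0.002] turn 3.004
[-0.23  0.45  0.79  1.38 -0.32  1.43  1.85]
```

View pics/s1c.png

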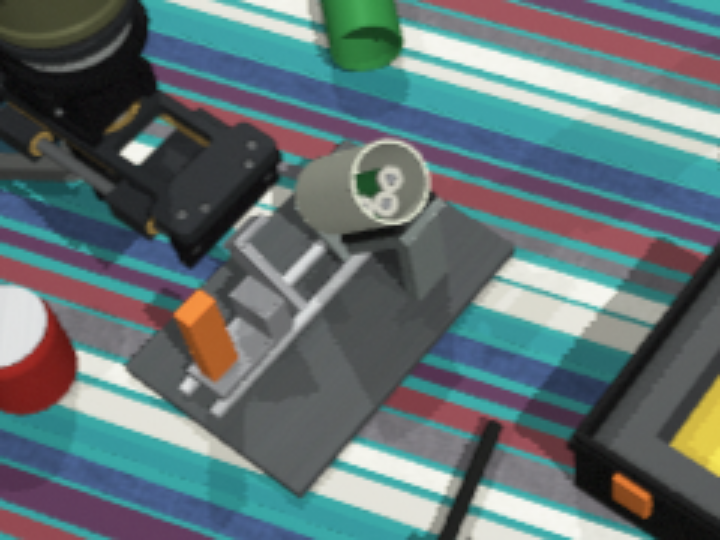

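The paddle stands at (205,335) in the crop, at the rail ends, so the jaw is fully open. The cup still sits in its cradle at (365,185). I'll turn 90° while moving over the cup.

Request:
servo_tool(rows=[[0.15, 0.02, 0, -0.28], [0.3, 0.045, 0, -0.56], [0.45, 0.07, 0, -0.84], [0.5, 0.075, 0, -1], [0.5, 0.075, 0, -1]], gripper=1)

```text
time: 5.5
tool_pos: [0.4889, -0.1816, 0.2086]
tool_rot: [3.138, 0.0, -2.895]
contact_force: [0.5, 0.0, 0.7]
opening: 0.0828
grasp_force: 0.0
```

Request:
servo_tool(rows=[[0, 0, 0, -0.28], [0, 0, 0, -0.56], [0, 0, 0, -0.84], [0, 0, 0, -1]])

```text
time: 5.9
tool_pos: [0.4915, -0.1837, 0.2087]
tool_rot: [-3.142, -0.001, -2.371]
contact_force: [-0.4, 0.0, -0.4]
opening: 0.0869
grasp_force: 0.0
```

Request:
servo_tool(rows=[[0, 0, 0, -0.28], [0, 0, 0, -0.56], [0, 0, 0, -0.84], [0, 0, 0, -1], [0, 0, 0, -1]])

```text
time: 6.4
tool_pos: [0.485, -0.1858, 0.1826]
tool_rot: [3.103, -0.079, -2.264]
contact_force: [-0.8, 0.3, -0.3]
opening: 0.087
grasp_force: 0.0
```

```bash
python3 -c "
from h import *
go((.494,-.185,.091),253.9); print(sense()['joint_positions'].round(2))
"
```

```text
t 6.4 pos [ 0.485  -0.1858  0.1826] rot [ 177.79   -4.53 -129.7 ] F [-0.8  0.3 -0.3] op 0.087 gf 0.0
go [-0.045 -0.033  0.302] turn -0.787
[ 0.5   0.12 -0.25  1.73  0.09  1.36  2.68]
```

Request:
servo_tool(rows=[[0, 0, 0, 0.28], [0, 0, 0, 0.56], [0, 0, 0, 0.84], [0, 0, 0, 1]])

```text
time: 6.8
tool_pos: [0.4849, -0.1864, 0.1827]
tool_rot: [-3.135, -0.087, -2.796]
contact_force: [0.2, -0.7, 0.2]
opening: 0.0872
grasp_force: 0.0
```

Request:
servo_tool(rows=[[0, 0, 0, 0.28], [0, 0, 0, 0.56], [0, 0, 0, 0.84], [0, 0, 0, 1]])

```text
time: 7.2
tool_pos: [0.485, -0.1861, 0.1827]
tool_rot: [-3.092, -0.072, 2.963]
contact_force: [-0.4, -0.7, -0.0]
opening: 0.0868
grasp_force: 0.0
```

```bash
python3 -c "
from h import *
go((.494,-.185,.22),73.9); print(sense()['joint_positions'].round(2))
"
```

```text
t 7.2 pos [ 0.485  -0.1861  0.1827] rot [-177.15   -4.14  169.75] F [-0.4 -0.7 -0. ] op 0.0868 gf 0.0
go [-0.02   0.003 -0.126] turn 3.195
[ 0.45  0.11 -0.19  1.74  0.08  1.36  1.63]
```

Request:
servo_tool(rows=[[0, 0, -0.03, 0.28], [0, 0, -0.06, 0.56], [0, 0, -0.09, 0.84], [0, 0, -0.12, 1]])

```text
time: 7.6
tool_pos: [0.488, -0.1847, 0.2189]
tool_rot: [-3.062, -0.038, 2.44]
contact_force: [-0.5, -0.0, 0.4]
opening: 0.0867
grasp_force: 0.0
```

Request:
servo_tool(rows=[[0, 0, 0, 0.28], [0, 0, 0, 0.56], [0, 0, 0, 0.84], [0, 0, 0, 1]])

```text
time: 8.0
tool_pos: [0.488, -0.1847, 0.2186]
tool_rot: [-3.054, 0.007, 1.918]
contact_force: [-0.2, 0.2, 0.8]
opening: 0.0869
grasp_force: 0.0
```

Request:
servo_tool(rows=[[0, 0, 0, 0.28], [0, 0, 0, 0.56], [0, 0, 0, 0.84], [0, 0, 0, 1], [0, 0, 0, 1]])

```text
time: 8.5
tool_pos: [0.4878, -0.1847, 0.2187]
tool_rot: [-3.069, 0.05, 1.401]
contact_force: [0.5, 0.3, -0.5]
opening: 0.0875
grasp_force: 0.0
```

```bash
python3 -c "
from h import *
go((.494,-.185,.091),73.9); print(sense()['joint_positions'].round(2)); R=Ro.from_euler('xyz',sense()['tool_rot']).as_matrix(); print(R.round(3))
a=np.radians(73.9);print('z in cradle',R[:,2]@[np.cos(a),np.sin(a),0],R[:,2]@[-np.sin(a),np.cos(a),0])
"
```

```text
t 8.5 pos [ 0.4878 -0.1847  0.2187] rot [-175.83    2.85   80.26] F [ 0.5  0.3 -0.5] op 0.0875 gf 0.0
go [0.024 0.051 0.422] turn 0.212
[ 0.38  0.1  -0.12  1.68  0.07  1.43  0.08]
[[ 0.169  0.982 -0.08 ]
 [ 0.984 -0.172 -0.037]
 [-0.05  -0.073 -0.996]]
z in cradle -0.0573869094223479 0.0667221598557983
```

```bash
cat >> h.py <<'E'
A=np.radians(73.9); UX=np.array([np.cos(A),np.sin(A),0]); UY=np.array([-np.sin(A),np.cos(A),0]); O=np.array([.489,-.203,0]); Z=np.array([0,0,1.])
AX=np.sin(np.radians(40))*UX+np.cos(np.radians(40))*Z
E
cat > g.py <<'E'
from h import *
def grasp(s,back=.010,up=0):
    R=Ro.from_euler("xyz",sense()["tool_rot"]).as_matrix(); z=R[:,2]
    y=np.cross(z,AX); y/=np.linalg.norm(y)
    if y@R[:,1]<0: y=-y
    turn=np.degrees(np.arctan2(np.cross(R[:,1],y)@z,R[:,1]@y))/30
    P=O-.02*UX+.055*Z+s*AX+back*z-up*z
    print("tgt",P.round(4)); go(P); print("turn units",round(turn,3))
E
python3 -c "
from g import *
grasp(.062,up=.1); grasp(.062)"
```

```text
tgt [ 0.5017 -0.1806  0.1921]
t 8.5 pos [ 0.4878 -0.1847  0.2187] rot [-175.83    2.85   80.26] F [ 0.5  0.3 -0.5] op 0.0875 gf 0.0
go [0.026 0.05  0.084] turn 0
turn units 0.042
tgt [ 0.4937 -0.1843  0.0925]
t 8.5 pos [ 0.4878 -0.1847  0.2187] rot [-175.83    2.85   80.26] F [ 0.5  0.3 -0.5] op 0.0875 gf 0.0
go [0.026 0.05  0.417] turn 0
turn units 0.042
```

Request:
servo_tool(rows=[[0.026, 0.05, 0.06, 0.042], [0.026, 0.05, 0.08, 0.042], [0.026, 0.05, 0.16, 0.042], [0.026, 0.05, 0.25, 0.042], [0.026, 0.05, 0.33, 0.042]])

```text
time: 9.0
tool_pos: [0.4947, -0.1837, 0.1185]
tool_rot: [-3.07, 0.052, 1.382]
contact_force: [-0.3, -0.6, -0.2]
opening: 0.0868
grasp_force: 0.0
```

Request:
servo_tool(rows=[[0, 0, 0.03, 0], [0, 0, 0.06, 0], [0, 0, 0.087, 0], [0, 0, 0.087, 0], [0, 0, 0.087, 0]])

```text
time: 9.5
tool_pos: [0.4937, -0.1847, 0.0947]
tool_rot: [-3.073, 0.053, 1.38]
contact_force: [0.7, -0.1, -0.3]
opening: 0.087
grasp_force: 0.0
```

```bash
python3 -c "
from g import *
grasp(.062)"
```

```text
tgt [ 0.4937 -0.1843  0.0925]
t 9.5 pos [ 0.4937 -0.1847  0.0947] rot [-176.05    3.04   79.1 ] F [ 0.7 -0.1 -0.3] op 0.087 gf 0.0
go [0.002 0.    0.007] turn 0
turn units 0.009
```

Request:
servo_tool(rows=[[0, 0, 0.004, 0], [0, 0, 0.004, 0], [0, 0, 0.004, 0], [0, 0, 0.004, 0], [0, 0, 0.004, 0]], gripper=-1, force=8)

```text
time: 10.0
tool_pos: [0.4942, -0.1852, 0.0933]
tool_rot: [-3.074, 0.054, 1.38]
contact_force: [1.8, -0.9, 0.2]
opening: 0.0588
grasp_force: 7.9
```

Request:
servo_tool(rows=[[0, 0, 0, 0], [0, 0, 0, 0]])

```text
time: 10.2
tool_pos: [0.4941, -0.1851, 0.0933]
tool_rot: [-3.074, 0.053, 1.38]
contact_force: [3.2, -2.0, 0.7]
opening: 0.0583
grasp_force: 7.9
```

Request:
servo_tool(rows=[[0, 0, 0, 0], [0, 0, 0, 0], [0, 0, -0.03, 0], [0, 0, -0.06, 0], [0, 0, -0.1, 0]], force=40)

```text
time: 10.7
tool_pos: [0.494, -0.1825, 0.1226]
tool_rot: [-3.067, 0.052, 1.381]
contact_force: [0.2, -0.0, -2.5]
opening: 0.0564
grasp_force: 39.6
```

Request:
servo_tool(rows=[[0, 0, -0.08, 0], [0, 0, -0.17, 0], [0, 0, -0.27, 0], [0, 0, -0.35, 0], [0, 0, -0.35, 0]])

```text
time: 11.2
tool_pos: [0.5051, -0.1791, 0.2314]
tool_rot: [-3.076, 0.053, 1.381]
contact_force: [-0.2, -0.9, -2.1]
opening: 0.0564
grasp_force: 39.6
```

```bash
cat >> g.py <<'E'
def R0(): return Ro.from_euler("xyz",sense()["tool_rot"]).as_matrix()
def pic(n,f,u0,v0,w,h,k):
    c=cap(n); cv2.imwrite(f,cv2.resize(c["img"][v0:v0+h,u0:u0+w,::-1],None,fx=k,fy=k)); return c
def proj(c,P):
    q=c["view"]@np.append(P,1); return np.array([c["cx"]-c["fx"]*q[0]/q[2],c["cy"]+c["fy"]*q[1]/q[2]]).round(1)
E
python3 -c "
from g import *
go((0,0,0)); print(sense()['joint_positions'].round(2))
c=pic('scene','pics/s2.png',160,150,240,180,3)
s=sense();R=R0();P=s['tool_pos']-.01*R[:,2]; print(P,proj(c,P),proj(c,P+.043*AX),proj(c,P-.062*AX), (proj(c,P+.043*AX)-[160,150])*3)
"
```

```text
t 11.2 pos [ 0.5051 -0.1791  0.2314] rot [-176.27    3.04   79.11] F [-0.2 -0.9 -2.1] op 0.0564 gf 39.6
go [ 0.308 -1.713  0.869] turn 0
[ 0.36  0.12 -0.13  1.63  0.07  1.45  0.04]
[ 0.50474281 -0.17858051  0.23877696] [232.9 198.1] [242.  194.5] [220.9 202.8] [246.  133.5]
```

View pics/s2.png

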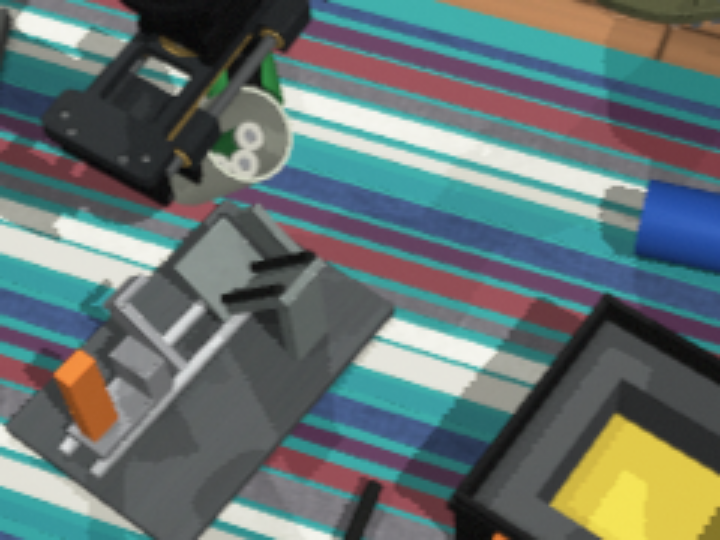

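```bash
python3 - <<'E'
from g import *
import pickle
d=pickle.load(open("d0.pkl","rb"))
for n in d:
    c=d[n]; v,u=np.mgrid[:480,:640]; z=c["range_z"]; K=np.stack([(u-c["cx"])/c["fx"]*z,-(v-c["cy"])/c["fy"]*z,-z,np.ones_like(z)],-1)
    W=(K@np.linalg.inv(c["view"]).T)[...,:3]; m=(z>0)&(abs(W[...,2]-.09)<.006)&(abs(W[...,0]-.553)<.16)&(abs(W[...,1]-.147)<.16)
    p=W[m]; print(n,m.sum(),cv2.minAreaRect(p[:,:2].astype(np.float32)),np.median(p[:,2]))
E
```

```text
scene 1400 ((0.5595088601112366, 0.14898493885993958), (0.22397974133491516, 0.19571077823638916), 74.85194396972656) 0.08837140846381586
top 927 ((0.5587419271469116, 0.14904294908046722), (0.22387926280498505, 0.1942589432001114), 74.75021362304688) 0.08948625317891667
```

```bash
cat >> g.py <<'E'
V=np.array([np.cos(np.radians(74.8)),np.sin(np.radians(74.8)),0]); E=np.array([.559,.149,.09])-.11*V
def tw(t,h,q=0):
    print("t,h",t,h); go(E+t/1e3*V+h/1e3*Z+.01*R0()[:,2])
def where():
    d=sense()["tool_pos"]-.01*R0()[:,2]-E; print("t,h now",(d@V*1e3).round(1),(d[2]*1e3).round(1),"lat",(np.cross(V,d)[2]*1e3).round(1))
E
python3 -c "
from g import *
tw(-25,85)"
```

```text
t,h -25 85
t 11.25 pos [ 0.504  -0.179   0.2288] rot [-176.07    3.03   79.1 ] F [-0.4  0.6 -3.7] op 0.0566 gf 39.6
go [ 0.668 -0.05   0.181] turn 0
```

Request:
servo_tool(rows=[[0.12, -0.01, 0, 0.03], [0.25, -0.02, 0, 0.06], [0.38, -0.03, 0.02, 0.1], [0.52, -0.04, 0.08, 0.14], [0.62, -0.05, 0.14, 0.14]])

```text
time: 11.75
tool_pos: [0.5192, 0.0077, 0.1744]
tool_rot: [-3.072, 0.057, 1.309]
contact_force: [-0.0, 0.5, -2.1]
opening: 0.0568
grasp_force: 39.6
```

Request:
servo_tool(rows=[[0.04, 0, 0.03, 0], [0.04, 0, 0.03, 0], [0.04, 0, 0.03, 0]])

```text
time: 12.05
tool_pos: [0.5228, 0.0135, 0.1665]
tool_rot: [-3.074, 0.06, 1.306]
contact_force: [0.1, -0.2, -3.1]
opening: 0.0569
grasp_force: 39.6
```

```bash
python3 -c "
from g import *
where(); tw(-2,59)
c=pic('scene','pics/s3.png',200,160,220,165,3.5)"
```

```text
t,h now -29.7 86.5 lat -1.3
t,h -2 59
t 12.05 pos [0.5228 0.0135 0.1665] rot [-176.14    3.43   74.81] F [ 0.1 -0.2 -3.1] op 0.0569 gf 39.6
go [0.098 0.001 0.086] turn 0
```

View pics/s3.png

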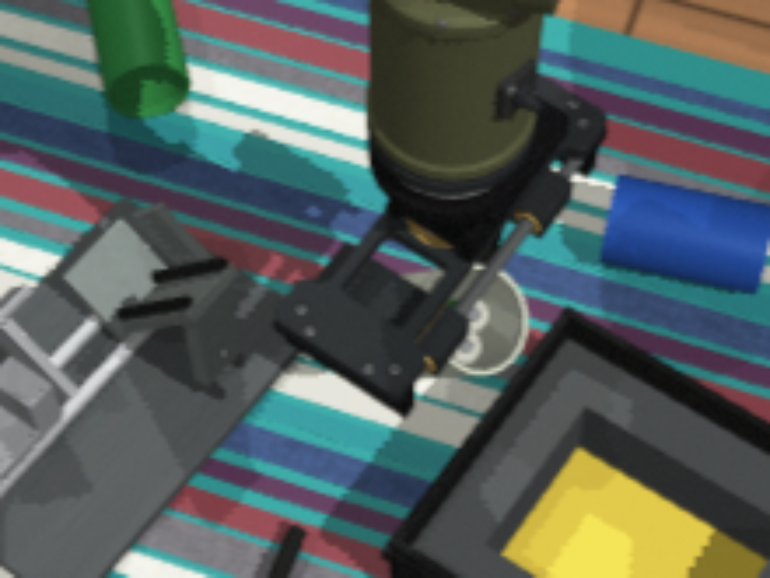

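Request:
servo_tool(rows=[[0.03, 0, 0.045, 0], [0.06, 0, 0.087, 0], [0.091, 0, 0.087, 0], [0.091, 0, 0.087, 0]], force=25)

```text
time: 12.5
tool_pos: [0.5281, 0.043, 0.1387]
tool_rot: [-3.074, 0.057, 1.31]
contact_force: [0.3, -0.4, -2.7]
opening: 0.0571
grasp_force: 24.7
```

```bash
python3 -c "
from g import *
where()
for a in [(9.2,57.6),(19,55),(28.3,51),(36.7,45.3),(44,38.2),(50,30)]: tw(*a)" | grep -v pos
```

```text
t,h now 0.2 58.7 lat 1.4
t,h 9.2 57.6
go [0.03  0.005 0.002] turn 0
t,h 19 55
go [0.063 0.005 0.008] turn 0
t,h 28.3 51
go [0.095 0.006 0.02 ] turn 0
t,h 36.7 45.3
go [0.124 0.008 0.037] turn 0
t,h 44 38.2
go [0.15  0.009 0.059] turn 0
t,h 50 30
go [0.171 0.011 0.085] turn 0
```

Request:
servo_tool(rows=[[0.03, 0.005, 0.002, 0], [0.047, 0.005, 0.005, 0], [0.063, 0.005, 0.01, 0], [0.08, 0.005, 0.016, 0], [0.096, 0.006, 0.022, 0]])

```text
time: 13.0
tool_pos: [0.5374, 0.0683, 0.1315]
tool_rot: [-3.076, 0.058, 1.307]
contact_force: [-0.9, -0.2, -0.6]
opening: 0.0572
grasp_force: 24.9
```

```bash
python3 -c "
from g import *
where()
for a in [(36.7,45.3),(44,38.2),(50,30)]: tw(*a)
c=pic('scene','pics/s4.png',240,180,200,150,4)" 
```

```text
t,h now 27.0 51.5 lat -1.0
t,h 36.7 45.3
t 13.0 pos [0.5374 0.0683 0.1315] rot [-176.25    3.3    74.89] F [-0.9 -0.2 -0.6] op 0.0572 gf 24.9
go [ 0.033 -0.002  0.019] turn 0
t,h 44 38.2
t 13.0 pos [0.5374 0.0683 0.1315] rot [-176.25    3.3    74.89] F [-0.9 -0.2 -0.6] op 0.0572 gf 24.9
go [ 0.059 -0.     0.041] turn 0
t,h 50 30
t 13.0 pos [0.5374 0.0683 0.1315] rot [-176.25    3.3    74.89] F [-0.9 -0.2 -0.6] op 0.0572 gf 24.9
go [0.081 0.001 0.067] turn 0
```

View pics/s4.png

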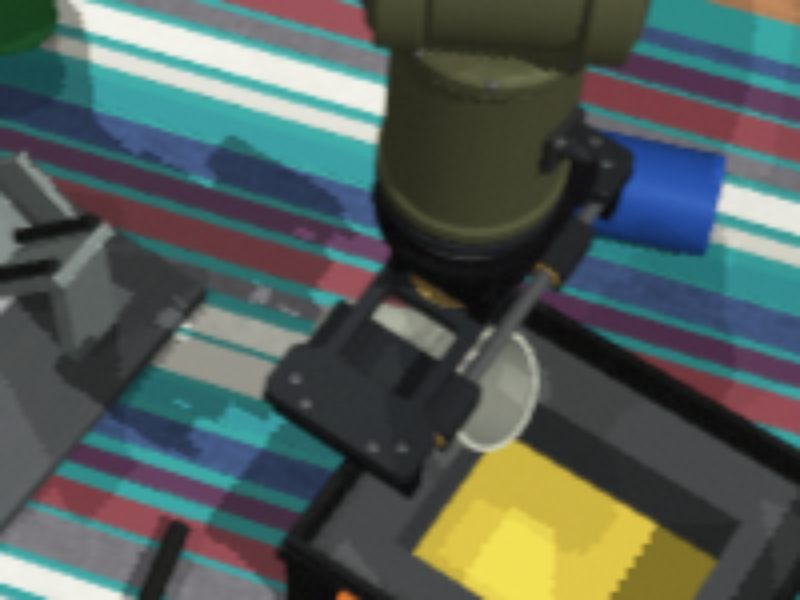

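The crop shows the cup pivoting on the wall. Its mouth at (505,390) is now nearly side-on over the foam and well edge. I'll continue the arc.

Request:
servo_tool(rows=[[0.017, 0, 0.01, 0], [0.034, 0, 0.019, 0], [0.047, 0, 0.03, 0], [0.06, 0, 0.042, 0], [0.071, 0, 0.054, 0]])

```text
time: 13.55
tool_pos: [0.5415, 0.0889, 0.1136]
tool_rot: [-3.076, 0.057, 1.308]
contact_force: [0.1, 1.9, 3.8]
opening: 0.0572
grasp_force: 25.0
```

```bash
cat >> g.py <<'E'
def tilt(n="scene"):
    c=cap(n); v,u=np.mgrid[:480,:640]; z=c["range_z"]; K=np.stack([(u-c["cx"])/c["fx"]*z,-(v-c["cy"])/c["fy"]*z,-z,np.ones_like(z)],-1)
    W=(K@np.linalg.inv(c["view"]).T)[...,:3]; P=sense()["tool_pos"]-.01*R0()[:,2]
    i=c["img"].astype(int); m=(z>0)&(np.linalg.norm(W-P,axis=-1)<.085)&(i.min(-1)>95)&(np.ptp(i,axis=-1)<45)&(W[...,2]>.02)
    d=W[m]-P; t,h=d@V*1e3,d[:,2]*1e3; k=t>15
    print(n,m.sum(),"t range",np.percentile(t,[2,98]).round(),"fwd h range",np.percentile(h[k],[3,97]).round() if k.sum()>5 else None)
    f=h[k]; 
    for lo in range(-80,90,10):
        q=(t>=lo)&(t<lo+10)
        if q.sum()>3: print(lo,q.sum(),np.percentile(h[q],[5,95]).round(),end=" | ")
    print()
E
python3 -c "
from g import *
where()
for a in [(50,30),(54.5,21.9),(57.6,13.2),(59.1,4)]: tw(*a)
tilt(); tilt('top')" 
```

```text
t,h now 47.9 33.6 lat 0.5
t,h 50 30
t 13.55 pos [0.5415 0.0889 0.1136] rot [-176.22    3.26   74.92] F [0.1 1.9 3.8] op 0.0572 gf 25.0
go [0.008 0.002 0.011] turn 0
t,h 54.5 21.9
t 13.55 pos [0.5415 0.0889 0.1136] rot [-176.22    3.26   74.92] F [0.1 1.9 3.8] op 0.0572 gf 25.0
go [0.024 0.004 0.037] turn 0
t,h 57.6 13.2
t 13.55 pos [0.5415 0.0889 0.1136] rot [-176.22    3.26   74.92] F [0.1 1.9 3.8] op 0.0572 gf 25.0
go [0.036 0.006 0.066] turn 0
t,h 59.1 4
t 13.55 pos [0.5415 0.0889 0.1136] rot [-176.22    3.26   74.92] F [0.1 1.9 3.8] op 0.0572 gf 25.0
go [0.043 0.008 0.096] turn 0
scene 620 t range [-72.  39.] fwd h range [-15.  42.]
-80 29 [ 8. 23.] | -70 117 [ 6. 24.] | -60 62 [13. 26.] | -50 6 [24. 28.] | -40 15 [26. 30.] | -30 34 [29. 34.] | -20 32 [30. 36.] | -10 32 [33. 39.] | 0 22 [35. 40.] | 10 17 [-8. 43.] | 20 105 [-16.  41.] | 30 142 [-14.  24.] | 40 7 [-13.  -6.] | 
top 45 t range [-72. -56.] fwd h range None
-80 9 [14. 25.] | -70 29 [13. 24.] | -60 7 [13. 19.] |
```

Request:
servo_tool(rows=[[0.006, 0, 0.015, 0], [0.012, 0, 0.034, 0], [0.02, 0.003, 0.048, 0], [0.027, 0.005, 0.062, 0], [0.032, 0.006, 0.075, 0]])

```text
time: 14.15
tool_pos: [0.5448, 0.0984, 0.0909]
tool_rot: [-3.077, 0.054, 1.308]
contact_force: [2.4, 7.4, 5.2]
opening: 0.0557
grasp_force: 24.5
```

```bash
python3 -c "
from g import *
where(); tilt()
for a in [(57.6,6),(58.7,1.5),(59,-3),(59,-8)]: tw(*a)" 
```

```text
t,h now 58.0 10.9 lat -0.2
scene 531 t range [-64.  38.] fwd h range [ 3. 32.]
-70 54 [20. 51.] | -60 139 [31. 51.] | -50 63 [37. 50.] | -30 31 [40. 44.] | -20 36 [37. 42.] | -10 35 [34. 40.] | 0 24 [32. 37.] | 10 13 [-3. 35.] | 20 26 [-33.  32.] | 30 110 [ 8. 30.] | 
t,h 57.6 6
t 14.2 pos [0.5448 0.0987 0.0903] rot [-176.3     3.08   74.99] F [2.6 6.3 3.7] op 0.0558 gf 24.5
go [-0.002  0.     0.014] turn 0
t,h 58.7 1.5
t 14.2 pos [0.5448 0.0987 0.0903] rot [-176.3     3.08   74.99] F [2.6 6.3 3.7] op 0.0558 gf 24.5
go [0.003 0.001 0.029] turn 0
t,h 59 -3
t 14.2 pos [0.5448 0.0987 0.0903] rot [-176.3     3.08   74.99] F [2.6 6.3 3.7] op 0.0558 gf 24.5
go [0.005 0.002 0.044] turn 0
t,h 59 -8
t 14.2 pos [0.5448 0.0987 0.0903] rot [-176.3     3.08   74.99] F [2.6 6.3 3.7] op 0.0558 gf 24.5
go [0.006 0.003 0.061] turn 0
```

Request:
servo_tool(rows=[[0.001, 0, 0.012, 0], [0.003, 0, 0.024, 0], [0.004, 0, 0.036, 0], [0.005, 0, 0.046, 0], [0.005, 0, 0.046, 0]])

```text
time: 14.7
tool_pos: [0.5447, 0.1011, 0.0769]
tool_rot: [-3.078, 0.051, 1.31]
contact_force: [3.0, 9.9, 3.3]
opening: 0.0552
grasp_force: 24.8
```

```bash
python3 -c "
from g import *
where(); tilt();go((0,0,0))" 
```

```text
t,h now 60.6 -3.1 lat 0.6
scene 603 t range [-73.  40.] fwd h range [-7. 23.]
-80 32 [17. 29.] | -70 72 [29. 44.] | -60 93 [40. 60.] | -50 102 [51. 66.] | -40 23 [56. 64.] | -30 19 [47. 53.] | -20 33 [41. 50.] | -10 34 [36. 44.] | 0 25 [31. 37.] | 10 12 [-53.  28.] | 20 31 [-11.  21.] | 30 116 [ 1. 17.] | 40 11 [ 9. 14.] | 
t 14.75 pos [0.5447 0.1011 0.077 ] rot [-176.36    2.94   75.03] F [3.6 8.5 2.3] op 0.0547 gf 24.8
go [-0.78  -1.645  0.403] turn 0
```

Request:
servo_tool(rows=[[0.0, 0, 0.008, 0], [0.0, 0, 0.012, 0], [0.0, 0, 0.012, 0], [0, 0, 0.012, 0]])

```text
time: 15.15
tool_pos: [0.5448, 0.1018, 0.0738]
tool_rot: [-3.079, 0.05, 1.31]
contact_force: [2.9, 10.5, 3.0]
opening: 0.0549
grasp_force: 25.0
```

```bash
python3 -c "
from g import *
where(); tilt();go((0,0,0)); c=pic('top','pics/t5.png',200,140,140,120,5)" 
```

```text
t,h now 61.2 -6.3 lat 0.7
scene 601 t range [-74.  39.] fwd h range [-11.  23.]
-80 34 [21. 31.] | -70 79 [32. 45.] | -60 90 [45. 59.] | -50 96 [55. 68.] | -40 28 [61. 66.] | -30 16 [51. 57.] | -20 34 [44. 51.] | -10 29 [37. 44.] | 0 26 [31. 37.] | 10 12 [-59.  28.] | 20 36 [-12.  20.] | 30 115 [-0. 15.] | 40 6 [6. 8.] | 
t 15.2 pos [0.5447 0.1018 0.0737] rot [-176.39    2.86   75.05] F [ 3.7 10.3  2.1] op 0.055 gf 25.0
go [-0.783 -1.646  0.39 ] turn 0
```

View pics/t5.png

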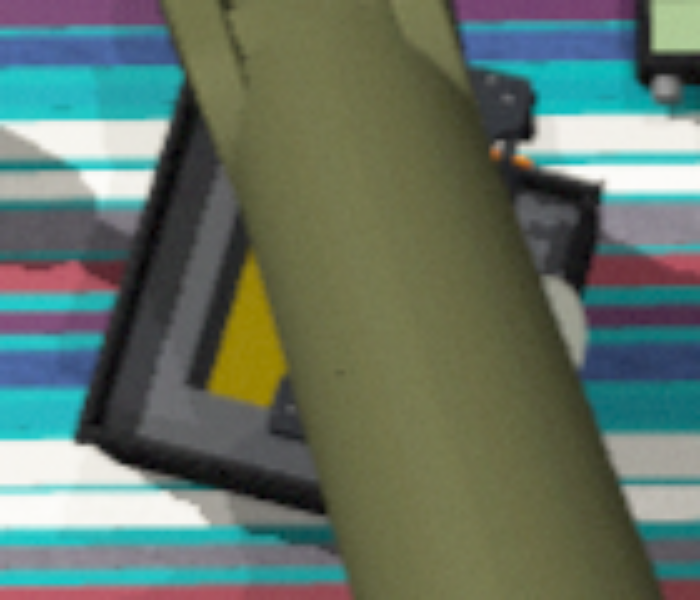

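The top view is blocked by the arm; only the yellow floor at (240,340) and the cup's foot at (565,320) show. I'll check for the cells numerically with the scene camera.

```bash
cat >> g.py <<'E'
def cells(n="scene"):
    c=cap(n); v,u=np.mgrid[:480,:640]; z=c["range_z"]; K=np.stack([(u-c["cx"])/c["fx"]*z,-(v-c["cy"])/c["fy"]*z,-z,np.ones_like(z)],-1)
    W=(K@np.linalg.inv(c["view"]).T)[...,:3]; d=W-E; t=d@V*1e3; l=(V[0]*d[...,1]-V[1]*d[...,0])*1e3
    i=c["img"].astype(int); r,g,b=i[...,0],i[...,1],i[...,2]; w=(z>0)&(t>20)&(t<190)&(abs(l)<60)
    gr=w&(g>r+25)&(g>b+10); print(n,"green px",gr.sum()); 
    if gr.sum(): print("t,l,z pct",[np.percentile(x[gr],[2,50,98]).round(3) for x in (t,l,W[...,2])])
    ye=w&(r>90)&(g>70)&(b<60); print("yellow",ye.sum())
    mid=w&~gr&~ye&(W[...,2]>.014)&(W[...,2]<.05)&(t>45)&(t<175)&(abs(l)<50); print("other low",mid.sum(),np.median(i[mid],0) if mid.sum() else '')
    m,lab,st,ce=cv2.connectedComponentsWithStats(gr.astype(np.uint8)); print(st[1:].tolist())
E
python3 -c "
from g import *
cells()"
```

```text
scene green px 1
t,l,z pct [array([30.011, 30.011, 30.011]), array([-25.275, -25.275, -25.275]), array([0.49, 0.49, 0.49])]
yellow 732
other low 4 [202. 178.  65.]
[[353, 169, 1, 1, 1]]
```

Request:
servo_tool(rows=[[0.02, 0, -0.04, 0], [0.04, 0, -0.08, 0], [0.05, 0, -0.12, 0], [0.05, 0, -0.12, 0]])

```text
time: 15.7
tool_pos: [0.5509, 0.1127, 0.1099]
tool_rot: [-3.078, 0.057, 1.307]
contact_force: [0.4, -0.1, -3.0]
opening: 0.0542
grasp_force: 23.3
```

```bash
python3 -c "
from g import *
f=[]
for k in range(4):
    c=cap('top'); f.append(sense()['contact_force'])
print(np.mean(f,0),np.std(f,0)); where(); tilt(); cells(); cells('top')"
```

```text
[-0.48517326 -0.12665591 -1.92712865] [0.53222061 0.23441609 0.62203357]
t,h now 71.9 27.8 lat -1.1
scene 624 t range [-73.  40.] fwd h range [-4. 23.]
-80 30 [-31.  24.] | -70 69 [26. 44.] | -60 108 [39. 61.] | -50 113 [47. 62.] | -40 18 [53. 59.] | -30 20 [46. 49.] | -20 36 [40. 47.] | -10 35 [35. 42.] | 0 32 [31. 37.] | 10 9 [-56.  26.] | 20 24 [-9. 23.] | 30 118 [ 0. 21.] | 40 12 [13. 17.] | 
scene green px 518
t,l,z pct [array([105.096, 131.88 , 162.503]), array([-22.68 ,  -5.253,  25.442]), array([0.011, 0.054, 0.076])]
yellow 693
other low 46 [111. 117.  78.]
[[375, 307, 31, 28, 518]]
top green px 28
t,l,z pct [array([109.13 , 167.741, 179.684]), array([-40.877,  12.398,  32.341]), array([0.041, 0.06 , 0.537])]
yellow 72
other low 0 
[[221, 111, 2, 1, 2], [224, 110, 1, 1, 1], [229, 111, 1, 1, 1], [231, 110, 1, 1, 1], [218, 112, 2, 1, 2], [230, 154, 1, 1, 1], [231, 156, 1, 1, 1], [244, 199, 4, 7, 19]]
```

Request:
servo_tool(rows=[[0.03, 0, -0.08, 0], [0, 0, -0.12, 0], [0.03, 0, -0.16, 0], [0, 0, -0.2, 0], [0, 0, -0.2, 0]])

```text
time: 16.55
tool_pos: [0.5554, 0.1132, 0.1699]
tool_rot: [-3.079, 0.058, 1.305]
contact_force: [0.7, -0.4, -1.2]
opening: 0.0549
grasp_force: 23.5
```

```bash
python3 -c "
from g import *
f=[]
for k in range(4):
    c=cap('top'); f.append(sense()['contact_force'])
print(np.mean(f,0),np.std(f,0)); where(); tilt(); cells(); pic('scene','pics/s6.png',300,180,160,120,5)"
```

```text
[-0.46128866 -0.28343007 -1.54761276] [0.17629142 0.1491358  0.31494639]
t,h now 75.6 87.2 lat -4.7
scene 678 t range [-72.  40.] fwd h range [-5. 26.]
-80 25 [16. 25.] | -70 68 [26. 44.] | -60 122 [36. 61.] | -50 118 [48. 62.] | -40 13 [55. 59.] | -30 27 [45. 52.] | -20 41 [40. 46.] | -10 43 [34. 42.] | 0 33 [30. 36.] | 10 9 [23. 30.] | 20 29 [-10.  22.] | 30 136 [ 2. 21.] | 40 14 [12. 16.] | 
scene green px 607
t,l,z pct [array([102.061, 139.925, 175.72 ]), array([-20.661,  -2.841,  29.127]), array([0.016, 0.026, 0.076])]
yellow 566
other low 82 [140.  142.5 104.5]
[[361, 165, 1, 1, 1], [437, 194, 1, 1, 1], [374, 306, 11, 20, 148], [387, 313, 28, 20, 224], [379, 326, 30, 16, 233]]
```

```bash
python3 -c "
from g import *
for a in [(-3,85),(-3,45),(0,36),(-12,34),(-24,28),(-33,18),(-37,9),(-38.5,-1)]: tw(*a)" | grep -v pos
```

```text
t,h -3 85
go [-0.262 -0.015  0.024] turn 0
t,h -3 45
go [-0.254 -0.006  0.157] turn 0
t,h 0 36
go [-0.243 -0.004  0.186] turn 0
t,h -12 34
go [-0.282 -0.003  0.195] turn 0
t,h -24 28
go [-0.321 -0.002  0.217] turn 0
t,h -33 18
go [-0.349  0.     0.252] turn 0
t,h -37 9
go [-0.361  0.003  0.283] turn 0
t,h -38.5 -1
go [-0.364  0.005  0.316] turn 0
```

Request:
servo_tool(rows=[[-0.1, -0.01, 0, 0], [-0.2, -0.015, 0.02, 0], [-0.262, -0.015, 0.024, 0], [-0.258, -0.01, 0.09, 0], [-0.254, -0.006, 0.157, 0]])

```text
time: 17.4
tool_pos: [0.5294, 0.0388, 0.1255]
tool_rot: [-3.077, 0.058, 1.305]
contact_force: [-0.2, 1.5, -2.0]
opening: 0.0552
grasp_force: 23.5
```

Request:
servo_tool(rows=[[0.01, 0.002, 0.03, 0], [-0.01, 0.002, 0.034, 0], [-0.028, 0.003, 0.038, 0], [-0.048, 0.003, 0.048, 0], [-0.067, 0.004, 0.06, 0]])

```text
time: 17.9
tool_pos: [0.5243, 0.0186, 0.1099]
tool_rot: [-3.078, 0.058, 1.307]
contact_force: [-1.0, -0.3, 3.2]
opening: 0.0538
grasp_force: 24.1
```

```bash
python3 -c "
from g import *
where(); tilt()
for a in [(-24,28),(-33,18),(-37,9),(-38.5,-1)]: tw(*a)" 
```

```text
t,h now -24.4 29.9 lat -1.4
scene 558 t range [-62.  40.] fwd h range [-33.  31.]
-70 35 [24. 42.] | -60 82 [30. 43.] | -50 11 [37. 43.] | -40 16 [36. 39.] | -30 29 [34. 39.] | -20 28 [33. 37.] | -10 27 [30. 36.] | 0 4 [22. 35.] | 10 19 [-8. 34.] | 20 87 [-27.  31.] | 30 211 [-32.  29.] | 40 9 [25. 30.] | 
t,h -24 28
t 17.95 pos [0.5238 0.0171 0.1092] rot [-176.31    3.38   74.78] F [ 0.3 -1.1  0.2] op 0.0533 gf 24.0
go [ 0.007 -0.004  0.004] turn 0
t,h -33 18
t 17.95 pos [0.5238 0.0171 0.1092] rot [-176.31    3.38   74.78] F [ 0.3 -1.1  0.2] op 0.0533 gf 24.0
go [-0.021 -0.002  0.039] turn 0
t,h -37 9
t 17.95 pos [0.5238 0.0171 0.1092] rot [-176.31    3.38   74.78] F [ 0.3 -1.1  0.2] op 0.0533 gf 24.0
go [-0.033  0.     0.069] turn 0
t,h -38.5 -1
t 17.95 pos [0.5238 0.0171 0.1092] rot [-176.31    3.38   74.78] F [ 0.3 -1.1  0.2] op 0.0533 gf 24.0
go [-0.036  0.002  0.103] turn 0
```

Request:
servo_tool(rows=[[-0.007, 0, 0.014, 0], [-0.014, 0, 0.027, 0], [-0.021, 0, 0.039, 0], [-0.028, 0, 0.054, 0], [-0.033, 0, 0.069, 0]])

```text
time: 18.45
tool_pos: [0.5194, 0.0007, 0.091]
tool_rot: [-3.079, 0.068, 1.303]
contact_force: [-5.3, -15.2, 10.8]
opening: 0.0531
grasp_force: 26.4
```

```bash
python3 -c "
from g import *
where(); tilt()
for a in [(-37,9),(-38.5,-1)]: tw(*a)" 
```

```text
t,h now -42.9 11.0 lat -1.3
scene 532 t range [-42.  49.] fwd h range [-21.  32.]
-50 14 [-3. 12.] | -40 20 [ 5. 16.] | -30 17 [11. 23.] | -20 22 [20. 26.] | -10 18 [25. 33.] | 10 75 [-23.  40.] | 20 115 [-20.  35.] | 30 141 [-14.  27.] | 40 106 [-13.   8.] | 
t,h -37 9
t 18.5 pos [ 0.519 -0.     0.09 ] rot [-176.36    3.94   74.6 ] F [ -2.9 -13.5   9.1] op 0.053 gf 26.0
go [ 0.022 -0.004  0.002] turn 0
t,h -38.5 -1
t 18.5 pos [ 0.519 -0.     0.09 ] rot [-176.36    3.94   74.6 ] F [ -2.9 -13.5   9.1] op 0.053 gf 26.0
go [ 0.019 -0.002  0.035] turn 0
```

Request:
servo_tool(rows=[[0.008, 0, 0.012, 0], [0.008, 0, 0.024, 0], [0.008, 0, 0.036, 0], [0.008, 0, 0.046, 0], [0.008, 0, 0.054, 0]])

```text
time: 19.0
tool_pos: [0.5171, -0.0042, 0.0731]
tool_rot: [-3.077, 0.076, 1.299]
contact_force: [-4.5, -24.2, 5.9]
opening: 0.0542
grasp_force: 27.4
```

```bash
python3 -c "
from g import *
where(); tilt(); go((0,0,0))" 
```

```text
t,h now -48.0 -6.9 lat -0.3
scene 307 t range [-15.  52.] fwd h range [-24.  28.]
-30 4 [-3.  8.] | -20 8 [12. 22.] | -10 15 [-17.  37.] | 10 49 [-33.  29.] | 20 81 [-20.  30.] | 30 73 [-8. 26.] | 40 54 [ 3. 21.] | 50 20 [ 5. 15.] | 
t 19.05 pos [ 0.517  -0.0041  0.0726] rot [-176.27    4.37   74.42] F [ -3.9 -24.3   4.6] op 0.0543 gf 27.3
go [-0.43  -1.642  0.383] turn 0
```

Request:
servo_tool(rows=[[-0.06, 0, 0, 0], [-0.1, 0, -0.05, 0], [-0.1, 0, -0.15, 0], [-0.1, 0, -0.27, 0], [-0.1, 0, -0.27, 0]])

```text
time: 19.55
tool_pos: [0.5214, -0.0143, 0.1611]
tool_rot: [-3.086, 0.055, 1.307]
contact_force: [0.6, 1.2, -0.2]
opening: 0.0546
grasp_force: 23.6
```

```bash
cat >> g.py <<'E'
from scipy.optimize import least_squares
def cupfit(phi0=50,s0=.07):
    "fit cylinder of the cup: foot centre and axis, from depth of both cameras"
    P=sense()["tool_pos"]-.01*R0()[:,2]; pts=[]
    yt=R0()[:,1]; 
    for n in("scene","top"):
        c=cap(n); v,u=np.mgrid[:480,:640]; z=c["range_z"]; K=np.stack([(u-c["cx"])/c["fx"]*z,-(v-c["cy"])/c["fy"]*z,-z,np.ones_like(z)],-1)
        W=(K@np.linalg.inv(c["view"]).T)[...,:3]; i=c["img"].astype(int)
        m=(z>0)&(np.linalg.norm(W-P,axis=-1)<.085)&(i.min(-1)>95)&(np.ptp(i,axis=-1)<45)&(abs((W-P)@yt)<.034); pts.append(W[m]); print(n,m.sum())
    Q=np.vstack(pts)-P; h0=np.radians(74.8)
    def ax(p): return np.array([np.cos(p[0])*np.cos(p[1]),np.cos(p[0])*np.sin(p[1]),np.sin(p[0])])
    def sd(p):
        a=ax(p); w=Q-p[2:5]; s=w@a; r=np.linalg.norm(w-s[:,None]*a,axis=1)
        s1=np.clip(s,0,.105); out=np.hypot(np.clip(r-.030,0,None),s-s1); ins=np.minimum(abs(r-.030),abs(r-.027))
        ins=np.minimum(ins,abs(s)); inside=(s>=0)&(s<=.105)&(r<.030)
        return np.where(inside,ins,out)*1e3
    best=None
    for ph in(phi0-12,phi0,phi0+12):
        a=ax((np.radians(ph),h0)); r=least_squares(sd,[np.radians(ph),h0,*(-s0*a)],loss="soft_l1",x_scale=[.1,.1,.01,.01,.01])
        if best is None or r.cost<best.cost: best=r
    p=best.x; print("phi",np.degrees(p[0]).round(1),"head",np.degrees(p[1]).round(1),"rms",np.sqrt(np.median(sd(p)**2)).round(2))
    foot=P+p[2:5]; a=ax(p); print("foot",foot.round(4),"s at P",((P-foot)@a).round(4),"off axis",np.linalg.norm((P-foot)-((P-foot)@a)*a).round(4),"mouth",(foot+.105*a).round(4))
    return foot,a
E
python3 -c "
from g import *
where(); tilt(); cupfit(); go((0,0,0))" 
```

```text
t,h now -56.9 81.1 lat -7.1
scene 502 t range [-2. 51.] fwd h range [-23.  32.]
-20 4 [-17.  23.] | -10 10 [-45.  13.] | 0 66 [-44.  39.] | 10 113 [-33.  31.] | 20 125 [-20.  34.] | 30 103 [-6. 29.] | 40 62 [ 4. 23.] | 50 19 [12. 18.] | 
scene 453
top 0
phi 55.9 head 74.7 rms 0.65
foot [ 0.5167 -0.0428  0.1139] s at P 0.0613 off axis 0.0078 mouth [0.5321 0.014  0.2009]
t 19.7 pos [ 0.5171 -0.0148  0.1551] rot [-176.24    3.31   74.92] F [-0.5  0.2 -1.3] op 0.0545 gf 23.6
go [-0.37  -1.638  0.648] turn 0
```

Request:
servo_tool(rows=[[0, 0, 0, 0], [0, 0, 0, 0]])

```text
time: 19.9
tool_pos: [0.5164, -0.015, 0.1537]
tool_rot: [-3.073, 0.058, 1.307]
contact_force: [0.3, -0.1, -1.5]
opening: 0.0543
grasp_force: 23.6
```

```bash
python3 -c "
from g import *
for k in range(3): foot,a=cupfit(55)
print('axis err: dot pads', np.degrees(np.arcsin(a@R0()[:,1])))
S=O-.02*UX+.055*Z
print('rel foot-tcp', foot-sense()['tool_pos'],'seat-> TCP', S-foot+sense()['tool_pos']); go(S-foot+sense()['tool_pos']+.05*AX)" 
```

```text
scene 462
top 0
phi 53.4 head 73.5 rms 0.66
foot [ 0.5097 -0.0468  0.1123] s at P 0.0609 off axis 0.0046 mouth [0.5275 0.0132 0.1966]
scene 466
top 0
phi 53.5 head 74.3 rms 0.75
foot [ 0.5147 -0.0357  0.1231] s at P 0.0453 off axis 0.008 mouth [0.5317 0.0243 0.2076]
scene 460
top 0
phi 52.7 head 74.4 rms 0.72
foot [ 0.5131 -0.0372  0.1273] s at P 0.0433 off axis 0.0044 mouth [0.5303 0.024  0.2108]
axis err: dot pads -2.8520616007848436
rel foot-tcp [-0.00398494 -0.02217883 -0.02723595] seat-> TCP [ 0.48743865 -0.20003675  0.08223595]
t 20.2 pos [ 0.5171 -0.0151  0.1546] rot [-176.19    3.33   74.89] F [-0.2  0.5 -0.5] op 0.0547 gf 23.6
go [-0.506  0.076  0.138] turn 0
```

```bash
cat >> g.py <<'E'
def ext(phi,head,n="scene"):
    P=sense()["tool_pos"]-.01*R0()[:,2]; c=cap(n); v,u=np.mgrid[:480,:640]; z=c["range_z"]; K=np.stack([(u-c["cx"])/c["fx"]*z,-(v-c["cy"])/c["fy"]*z,-z,np.ones_like(z)],-1)
    W=(K@np.linalg.inv(c["view"]).T)[...,:3]; i=c["img"].astype(int)
    p,h=np.radians([phi,head]); a=np.array([np.cos(p)*np.cos(h),np.cos(p)*np.sin(h),np.sin(p)]); nn=np.array([-np.sin(p)*np.cos(h),-np.sin(p)*np.sin(h),np.cos(p)]); l=np.cross(nn,a)
    d=W-P; m=(z>0)&(np.linalg.norm(d,axis=-1)<.09)&(i.min(-1)>80)&(np.ptp(i,axis=-1)<45)&(abs(d@l)<.034)&(abs(d@nn)<.045)
    s,q,w=(d[m]@a)*1e3,(d[m]@nn)*1e3,(d[m]@l)*1e3
    print("n",m.sum(),"s pct",np.percentile(s,[.5,2,50,90,98,99.5]).round(1)); k=s>np.percentile(s,70)
    print("top slice n",np.percentile(q[k],[1,99]).round(1),"lat",np.percentile(w[k],[1,99]).round(1)); print(np.histogram(s,bins=range(-90,80,5)))
E
python3 -c "
from g import *
ext(53,74)"
```

```text
n 560 s pct [-38.9 -33.2  15.5  39.2  41.6  42.5]
top slice n [-35.5  18.1] lat [-31.2  28.3]
(array([ 0,  0,  0,  0,  0,  0,  0,  0,  1,  1,  8,  7, 12, 17, 27, 31, 32,
       29, 35, 38, 38, 39, 41, 37, 48, 78, 41,  0,  0,  0,  0,  0,  0]), array([-90, -85, -80, -75, -70, -65, -60, -55, -50, -45, -40, -35, -30,
       -25, -20, -15, -10,  -5,   0,   5,  10,  15,  20,  25,  30,  35,
        40,  45,  50,  55,  60,  65,  70,  75]))
```

```bash
cat >> g.py <<'E'
def seat(up,phi=53,head=74,nn=-.0055,s=.0635,ax=.002):
    P=sense()["tool_pos"]-.01*R0()[:,2]; p,h=np.radians([phi,head]); a=np.array([np.cos(p)*np.cos(h),np.cos(p)*np.sin(h),np.sin(p)]); n=np.array([-np.sin(p)*np.cos(h),-np.sin(p)*np.sin(h),np.cos(p)])
    foot=P+nn*n-s*a; S=O-.02*UX+.055*Z+ax*AX+up*Z; print("foot",foot.round(4)); go(S-foot+sense()["tool_pos"])
E
python3 -c "
from g import *
seat(.13);seat(0)"
```

```text
foot [ 0.5086 -0.0472  0.1106]
t 20.25 pos [ 0.5172 -0.0151  0.1546] rot [-176.2     3.33   74.89] F [ 0.3  0.  -1.6] op 0.0541 gf 23.6
go [-0.594  0.056 -0.223] turn 0
foot [ 0.5086 -0.0472  0.1106]
t 20.25 pos [ 0.5172 -0.0151  0.1546] rot [-176.2     3.33   74.89] F [ 0.3  0.  -1.6] op 0.0541 gf 23.6
go [-0.569  0.085  0.208] turn 0
```

Request:
servo_tool(rows=[[0, 0, -0.12, 0], [-0.08, 0.01, -0.22, 0], [-0.2, 0.02, -0.22, 0], [-0.34, 0.035, -0.22, 0], [-0.48, 0.05, -0.22, 0]])

```text
time: 20.75
tool_pos: [0.4993, -0.1565, 0.2284]
tool_rot: [-3.077, 0.058, 1.308]
contact_force: [0.4, -0.3, -1.4]
opening: 0.0547
grasp_force: 23.6
```

Request:
servo_tool(rows=[[-0.11, 0.006, 0, 0], [-0.11, 0.006, 0, 0], [-0.11, 0.006, 0, 0], [-0.11, 0.006, 0, 0]])

```text
time: 21.15
tool_pos: [0.493, -0.186, 0.2296]
tool_rot: [-3.075, 0.057, 1.309]
contact_force: [-0.7, 0.0, -1.9]
opening: 0.0543
grasp_force: 23.6
```

```bash
python3 -c "
from g import *
cupfit(53);ext(53,74);seat(0.03); seat(0)"
```

```text
scene 883
top 162
phi 51.7 head 75.6 rms 0.64
foot [ 0.4868 -0.2178  0.1889] s at P 0.0601 off axis 0.0057 mouth [ 0.503  -0.1549  0.2714]
n 992 s pct [-63.8 -62.   -2.   38.7  41.6  43.3]
top slice n [-34.8  17.5] lat [-31.1  27.9]
(array([ 0,  0,  0,  0,  1, 45, 45, 24, 34, 41, 39, 36, 45, 38, 46, 43, 38,
       42, 41, 41, 39, 47, 53, 47, 53, 90, 64,  0,  0,  0,  0,  0,  0]), array([-90, -85, -80, -75, -70, -65, -60, -55, -50, -45, -40, -35, -30,
       -25, -20, -15, -10,  -5,   0,   5,  10,  15,  20,  25,  30,  35,
        40,  45,  50,  55,  60,  65,  70,  75]))
foot [ 0.4845 -0.2182  0.1856]
t 21.3 pos [ 0.493  -0.1861  0.2297] rot [-176.21    3.3    75.04] F [ 1.1 -0.7 -0.8] op 0.0545 gf 23.6
go [0.009 0.022 0.329] turn 0
foot [ 0.4845 -0.2182  0.1856]
t 21.3 pos [ 0.493  -0.1861  0.2297] rot [-176.21    3.3    75.04] F [ 1.1 -0.7 -0.8] op 0.0545 gf 23.6
go [0.015 0.029 0.429] turn 0
```

Request:
servo_tool(rows=[[0.005, 0.025, 0.08, 0], [0.007, 0.026, 0.17, 0], [0.009, 0.026, 0.26, 0], [0.011, 0.026, 0.34, 0], [0.011, 0.026, 0.34, 0]])

```text
time: 21.8
tool_pos: [0.4908, -0.1889, 0.1242]
tool_rot: [-3.07, 0.058, 1.309]
contact_force: [-0.3, -0.0, -1.3]
opening: 0.0543
grasp_force: 23.6
```

```bash
python3 -c "
from g import *
cupfit(52);ext(52,75);seat(0.0)"
```

```text
scene 760
top 188
phi 66.0 head 75.8 rms 1.34
foot [ 0.4906 -0.2024  0.0713] s at P 0.063 off axis 0.0132 mouth [ 0.501  -0.161   0.1672]
n 760 s pct [-63.7 -61.6  -1.1  38.7  41.6  42.9]
top slice n [-34.8  21.4] lat [-31.6  28.1]
(array([ 0,  1,  0,  0,  1, 30, 42, 32, 23, 15, 34, 30, 26, 34, 31, 26, 28,
       36, 27, 32, 37, 37, 32, 43, 39, 77, 47,  0,  0,  0,  0,  0,  0]), array([-90, -85, -80, -75, -70, -65, -60, -55, -50, -45, -40, -35, -30,
       -25, -20, -15, -10,  -5,   0,   5,  10,  15,  20,  25,  30,  35,
        40,  45,  50,  55,  60,  65,  70,  75]))
foot [ 0.4853 -0.2222  0.0847]
t 21.95 pos [ 0.4939 -0.1901  0.1287] rot [-176.31    3.32   74.94] F [-0.3 -1.2 -1.4] op 0.0546 gf 23.6
go [0.008 0.    0.094] turn 0
```

Request:
servo_tool(rows=[[0.004, -0.006, 0.03, 0], [0.006, -0.006, 0.055, 0], [0.008, -0.006, 0.075, 0], [0.008, -0.006, 0.083, 0], [0.008, -0.006, 0.083, 0]])

```text
time: 22.45
tool_pos: [0.4905, -0.1888, 0.1026]
tool_rot: [-3.077, 0.058, 1.307]
contact_force: [2.4, -0.8, -1.7]
opening: 0.054
grasp_force: 23.7
```

Request:
servo_tool(rows=[[0, 0, 0.005, 0], [0, 0, 0.01, 0], [0, 0, 0.014, 0], [0, 0, 0.014, 0]])

```text
time: 22.85
tool_pos: [0.4905, -0.1886, 0.0994]
tool_rot: [-3.078, 0.058, 1.307]
contact_force: [3.4, -0.7, 3.7]
opening: 0.0542
grasp_force: 24.1
```

```bash
python3 -c "
from g import *
ext(52,74);ext(50,74);seat(0.0)"
```

```text
n 783 s pct [-70.4 -68.2  -2.   37.3  41.   42.7]
top slice n [-44.5  22.7] lat [-30.7  28.2]
(array([ 0,  0,  0,  7, 45, 46, 20, 17, 17, 25, 22, 27, 31, 24, 34, 23, 33,
       34, 25, 33, 33, 40, 46, 42, 51, 78, 30,  0,  0,  0,  0,  0,  0]), array([-90, -85, -80, -75, -70, -65, -60, -55, -50, -45, -40, -35, -30,
       -25, -20, -15, -10,  -5,   0,   5,  10,  15,  20,  25,  30,  35,
        40,  45,  50,  55,  60,  65,  70,  75]))
n 786 s pct [-68.7 -66.6  -0.   37.5  41.2  42. ]
top slice n [-44.7  23.7] lat [-30.7  28.2]
(array([ 0,  0,  0,  3, 32, 48, 29, 17, 19, 23, 22, 31, 22, 30, 29, 28, 28,
       32, 32, 34, 30, 33, 51, 48, 48, 78, 39,  0,  0,  0,  0,  0,  0]), array([-90, -85, -80, -75, -70, -65, -60, -55, -50, -45, -40, -35, -30,
       -25, -20, -15, -10,  -5,   0,   5,  10,  15,  20,  25,  30,  35,
        40,  45,  50,  55,  60,  65,  70,  75]))
foot [ 0.482  -0.2208  0.0553]
t 22.95 pos [ 0.4905 -0.1887  0.0994] rot [-176.35    3.31   74.9 ] F [4.3 0.5 5.5] op 0.0543 gf 24.2
go [ 0.001  0.006 -0.005] turn 0
```

Request:
servo_tool(rows=[[0, 0.006, 0.002, 0], [0, 0.006, 0.002, 0]], force=5)

```text
time: 23.15
tool_pos: [0.491, -0.1883, 0.0982]
tool_rot: [-3.074, 0.057, 1.307]
contact_force: [1.5, 2.7, 7.3]
opening: 0.0564
grasp_force: 5.2
```

Request:
servo_tool(rows=[[0, 0, 0, 0], [0, 0, 0, 0], [0, 0, 0, 0], [0, 0, 0, 0], [0, 0, 0, 0]], gripper=0.85)

```text
time: 23.65
tool_pos: [0.4906, -0.1893, 0.0973]
tool_rot: [-3.074, 0.058, 1.307]
contact_force: [-0.0, -0.0, -0.1]
opening: 0.0791
grasp_force: 0.0
```

```bash
cat >> g.py <<'E'
def lip():
    c=cap("scene"); v,u=np.mgrid[:480,:640]; z=c["range_z"]; K=np.stack([(u-c["cx"])/c["fx"]*z,-(v-c["cy"])/c["fy"]*z,-z,np.ones_like(z)],-1)
    W=(K@np.linalg.inv(c["view"]).T)[...,:3]; i=c["img"].astype(int); S=O-.02*UX+.055*Z; d=W-S; s=d@AX; N=np.cos(np.radians(40))*Z*0-np.cos(np.radians(40))*UX+np.sin(np.radians(40))*Z
    m=(z>0)&(i.min(-1)>80)&(np.ptp(i,axis=-1)<45)&(abs(d@UY)<.038)&(abs(d@N)<.045)&(s>.05)&(s<.13)
    print("seat-frame s pct",(np.percentile(s[m],[50,90,98,99.5])*1e3).round(1)); k=m&(s>.095)
    print("rim n",(np.percentile((d@N)[k],[1,99])*1e3).round(1),"lat",(np.percentile((d@UY)[k],[1,99])*1e3).round(1),"mouth-plane slope s vs n",np.polyfit((d@N)[k],s[k],1).round(3))
E
python3 -c "
from g import *
import pickle
lip(); go((0,0,0))
import g
d=pickle.load(open('d0.pkl','rb')); g.cap=lambda n:d[n]; print('initial'); g.lip()"
```

```text
seat-frame s pct [ 88.4 103.6 106.3 107.3]
rim n [-41.6  23.4] lat [-29.6  29.1] mouth-plane slope s vs n [0.049 0.102]
t 23.7 pos [ 0.4908 -0.1892  0.0974] rot [-176.17    3.33   74.88] F [-0.6 -0.7 -0.5] op 0.0802 gf 0.0
go [ 0.201 -1.719  0.429] turn 0
initial
seat-frame s pct [ 82.3 103.1 106.  107.5]
rim n [-41.4  28.5] lat [-30.7  27.3] mouth-plane slope s vs n [0.029 0.101]
```

Request:
servo_tool(rows=[[0, 0, 0, 0], [0, 0, 0, 0], [0, 0, -0.06, 0], [0, 0, -0.15, 0], [0, 0, -0.28, 0]], gripper=1)

```text
time: 24.2
tool_pos: [0.4963, -0.1856, 0.1805]
tool_rot: [-3.071, 0.058, 1.307]
contact_force: [1.0, -1.0, -0.1]
opening: 0.0872
grasp_force: 0.0
```

Request:
servo_tool(rows=[[0, 0, -0.15, 0], [-0.1, 0, -0.3, 0], [-0.25, -0.1, -0.4, 0], [-0.4, -0.2, -0.4, 0], [-0.4, -0.2, -0.4, 0]])

```text
time: 24.7
tool_pos: [0.415, -0.2858, 0.3144]
tool_rot: [-3.079, 0.061, 1.3]
contact_force: [-0.0, 0.0, -0.7]
opening: 0.087
grasp_force: 0.0
```

```bash
python3 -c "
from g import *
lip(); cells(); pic('scene','pics/fin.png',100,180,400,270,2)"
```

```text
seat-frame s pct [ 86.3 103.1 105.9 107.3]
rim n [-41.7  30. ] lat [-29.2  28.3] mouth-plane slope s vs n [0.032 0.101]
scene green px 595
t,l,z pct [array([102.354, 139.901, 175.676]), array([-19.962,  -2.644,  28.54 ]), array([0.016, 0.027, 0.075])]
yellow 656
other low 86 [136. 140. 101.]
[[374, 307, 11, 19, 143], [387, 313, 28, 20, 222], [379, 326, 30, 16, 230]]
```

View pics/fin.png

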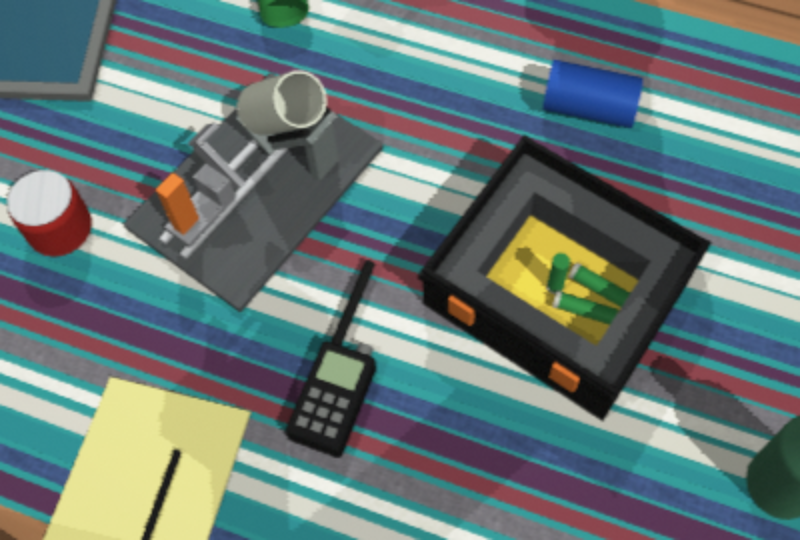

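The picture shows the empty cup seated at (285,105) and the paddle at its open stop at (178,205). All three cells are in the well: two lying at (590,290) and one standing at (560,272). The handheld, flask and tin are where they were.

```bash
python3 -c "
from rig import job
print(job.finish_job())"
```

```text
the job is handed in; nothing more can be done
None
```

The job is handed in: all three cells are in the well (one standing upright), the empty cup is back in its cradle with the jaw left fully open, and the handheld, flask and tin look undisturbed, at about 25 s of the 61 s allowed.

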